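# Lock the bayonet cap onto the filter holder

### The arm

A 6-joint arm with a two-finger parallel gripper is mounted at the origin on the work surface. World frame = base frame: x ahead of the robot, y to its left, z up, the work surface at z = 0. Lengths are in m, angles in rad, forces in N, time in s.
With the tool pointing down it reaches from about 0.4 to 0.825 m from the base axis. Payload 7 kg.
Tool frame: the origin (TCP) lies on the front face of the gripper's body, between the roots of the fingers; the fingertips stand 66 mm ahead of it and the grasp point (between the pads) lies 47 mm ahead of it; z points along the fingers, y is the line along which they close (so a half turn about z gives the same grasp; the last joint's range is limited). The gripper opens to 88 mm and grips with 3 to 60 N. Pads are 19 mm wide; open, the fingers measure 130 mm over their backs; the gripper's body (78 mm by 193 mm) begins 47 mm behind the grasp point.
Start: joints at [1.496, 0.359, 0.012, 0, -1.224, -0.288], TCP at [0.24, 0.631, 0.292] pointing down, gripper open.
Joint ranges: [-3.07, 3.07], [-1.43, 2.12], [-1.02, 1.25], [-3.03, 1.67], [-3.05, -0], [-3.03, 3.03]. Speed limits (rad/s): [2.39, 2.39, 3.01, 3.14, 3.14, 3.14].

### API

Orientations are given as [roll, pitch, yaw] about the fixed x, y, z axes, in that order (R = Rz(yaw) Ry(pitch) Rx(roll)).
In Python, from station import arm gives the robot as it stands. The module is installed in compiled form; this text tells all that it offers.
- The arm moves only by the tool move_arm, never from a script. Its argument "increments" is a list of rows, each an object of numbers: "jaw": the gripper command: -1 is shut, 1 is fully open, values between are in proportion; "dx", "dy", "dz": the shift along the tool's x, y, z in m; "twist": the turn about the tool's z in rad. A call has 1 to 12 rows; each row shifts and turns the commanded pose from where the row before left it, along the tool's axes as they then stand; what a row does not reach is not made up. A row lasts 1/12 s, in which the tool goes at most 41.7 mm and 7.16 degrees, less where a joint would pass 70% of its speed; a pose out of reach is approached as far as the arm can. A call is refused whole if a number of a shift passes 0.0417 or a number of a turn 0.125, either way. A call with a gripper value outside its range is refused whole. The fingers move at their own pace and stop on an object; "force" is the grip in N (left out, the last holds). Time passes only in rows, so rows that do not move let the fingers close. It gives the time, the measured TCP pose, the force, the opening and the grip force at its end, in the units of the state.
- arm.get_state(): the state, without advancing time (a new reading comes with each control period).
- arm.grab_frame(name): name is "side" or "top" or "wrist"; returns the picture (480x640x3 uint8, blue, green, red); there is no depth.
- arm.camera_info(name): a dict with "K" (3x3 intrinsics, pixels), "k1" (the pictures are not rectified: a ray, as slopes to the right and down, at radius r is drawn at 1 + k1 r^2 times it, then the intrinsics apply), "extrinsics" (4x4, takes a point from camera to world coordinates). Camera axes: x right, y down, z forward; pixel columns grow to the right and rows downward; lengths in m; the calibration is good to about 2 mm. A picture is of the moment at which its call begins: read the wrist's pose just before it. camera_info takes no time and is no camera call; for the wrist camera it gives the pose at the moment of the call.
- arm.job_done(): hands the job in; it is judged then, once.
Trained networks look in the newest picture that a camera, given by its name, has taken for a name from the list of things; names that differ only in an ending like _2 or _b are one class to them, and where a whole thing is asked for, a point or a joint stands for the part that bears it (a point fixed in the world has none). Each returns a list of dicts, best first, with "score" (0 to 1); they miss things now and then, are a little off and sometimes report something else, mostly with a low value. They report only what shows in the picture. A call takes as long as a camera call. They do not tell look-alikes from the thing itself.
- arm.find_in(camera, name): "position" ([x, y, z] in m, in world coordinates, good to about 4 mm: the middle of the surface that is visible of it).
- arm.silhouettes(camera, name): "pixels" (480x640 bool, what is visible of it).
- arm.pinpoint(camera, name): "position" ([x, y, z] in m, in world coordinates, good to about 4 mm: a listed point, or the origin of a listed thing).
The state is a dict: "t": time; "q": joint angles; "qd": joint speeds; "joint_efforts": joint torques, N m; "eef_pos": TCP position; "ee_rot": TCP orientation; "force": force on the tool from outside, world axes, zero at the start; "moment": the same for the moment, N m; "width": finger opening in m; "gripper_force": force on a finger pad.
Only numpy, scipy, OpenCV 4.12 (cv2) and the standard library are available. Lean on these libraries where they do the work, as an engineer would, in place of code of your own. Each camera call takes 0.05 s, during which the arm holds its last target. There are 200 camera calls.

### The job

Close the steel filter holder on the lab bench with the one cap that fits it, the one with the two long lugs: set it in with the lugs in the gaps between the jaws, push it down against the spring, turn it a quarter turn clockwise (seen from above) and let it rise so that its lugs seat in the recesses under the jaws, then let go. Leave the smaller cap standing where it is.

Things in the scene. Friction and masses are not known exactly. Their poses are not given: they have to be found in the camera images.
- cap: The fitting cap: steel disc 48 mm wide, 8 thick, two opposite lugs 14 wide, 8 thick, 80 mm tip to tip along its x axis (either way round). A black bar grip on top, 44 mm long (x), 12 thick (y), stands 22 to 62 mm above the underside: hold it across the 12 mm, at 40 to 52 mm up. Origin: centre of underside, z up. Loose on the table, about 0.15 kg.
- holder: Fixed round steel pot, 100 mm wide, bore 92, rim 62 mm high, on a grey foot. Origin: foot's centre on the table, z up. Two jaws on the rim at +x and -x: +-40 deg wide, top 70 mm high, 60 mm apart inside. Lugs go down in the gaps at +y and -y (+-30 deg), turn 90 deg clockwise seen from above (stops bar the other way and 13 deg beyond), rise into recesses +-24 deg wide under the jaws.
- plate (a joint): Sprung white plate, 56 mm wide, in the holder; value = depth pushed, 0 to 0.016 m; 3 N at first, +0.6 N per mm. At 0 it carries the cap with its underside 64 mm above the table, lugs too high to turn. Push to an underside of 49 to 53 mm to turn below the jaws; locked, the cap rises to an underside of 58 mm (value about 0.006).
- small_cap: A smaller cap of the same make that does not fit: disc 34 mm wide, lugs only 52 mm tip to tip along its x axis, same black bar grip, 62 mm high. Origin: centre of the underside. Loose; leave it standing where it is.
Things that resemble listed ones, but are neither listed nor needed, are in the scene too. Leave any purple or turquoise look-alike of the cap alone.

How it is judged:
On the way:
1. the cap has been pushed down into the holder with its lugs through the gaps, lugs below the jaws (underside lower than 55 mm) (z of cap in the frame of holder between 0.04 and 0.055 m and horizontal distance between cap and holder below 0.012 m and angle between the x axis of cap and the x axis of holder, either way round above 0.75 rad), for 0.05 s.
At the end, for the whole second after the job is handed in: The cap stands at rest in the holder, upright (within 7 degrees), its lugs seated under the jaws: within 18 degrees of the holder's x axis, centre within 10 mm of the holder's axis, underside 55.5 to 61 mm above the table. The smaller cap is within 30 mm of where it started (z of cap in the frame of holder between 0.0555 and 0.061 m and horizontal distance between cap and holder below 0.01 m and angle between the x axis of cap and the x axis of holder, either way round below 0.32 rad and angle between cap's own z axis and vertical below 0.12 rad and linear speed of cap below 0.02 m/s and distance of small_cap from where it was at the start of the episode below 0.03 m); the robot touches nothing.
It fails at once if the smaller cap is moved by more than 30 mm (distance of small_cap from where it was at the start of the episode above 0.03 m).
It fails at once if the smaller cap is tipped over (angle between small_cap's own z axis and vertical above 0.6 rad).
It also fails if it takes over 48 s, if anything falls off the work surface, if the arm or the gripper's body presses on something with over 40 N, if the wrist force passes 120 N, or if a joint passes its speed limit or range.

## Working session

There is one attempt and no reset: what is moved stays moved. The work goes in short steps, Python scripts to look and compute and a tool call to move; the robot and the scene stay as the last step left them, time stands still between calls to the robot, and variables do not carry over. Pictures are saved under pics/ and viewed, at most 10 in all, crops included, and the job is handed in when it is done.

Besides the shell and the picture viewer there is one more tool, called after ">>>" by a JSON object that holds its "api" and its "payload". move_arm: Moves the arm, as the interface text tells. Its arguments: {"type":"object","properties":{"increments":{"type":"array"},"force":{"type":"number"}},"required":["increments"]}

```bash
mkdir -p pics
cat > h.py <<'E'
from station import arm
import numpy as np, cv2
def ray(cam,u,v,z):
    c=arm.camera_info(cam);K=np.array(c["K"]);T=np.array(c["extrinsics"])
    d=np.array([(u-K[0,2])/K[0,0],(v-K[1,2])/K[1,1]]);s=d.copy()
    for _ in range(20): s=d/(1+c["k1"]*(s@s))
    r=T[:3,:3]@np.r_[s,1];o=T[:3,3]
    return o+r*(z-o[2])/r[2]
def proj(cam,p):
    c=arm.camera_info(cam);K=np.array(c["K"]);T=np.array(c["extrinsics"])
    q=T[:3,:3].T@(np.array(p)-T[:3,3]);s=q[:2]/q[2];s=s*(1+c["k1"]*(s@s))
    return K[0,0]*s[0]+K[0,2],K[1,1]*s[1]+K[1,2]
E
python3 - <<'E'
from h import *
s=arm.get_state();print(s["eef_pos"],s["ee_rot"],s["width"])
for c in ["top","side"]:
    im=arm.grab_frame(c);cv2.imwrite(f"pics/{c}1.png",im)
    for n in ["cap","holder","small_cap"]:
        for d in arm.pinpoint(c,n)[:4]: print(c,n,np.round(d["position"],3),round(d["score"],2), np.round(proj(c,d["position"])))
E
```

```text
[0.23945292 0.63070881 0.29123125] [ 3.13998170e+00 -1.31709229e-04 -3.62956379e-01] 0.08739766468520621
top cap [ 0.355 -0.064  0.005] 0.94 [374. 351.]
top cap [ 0.384  0.041 -0.002] 0.89 [318. 323.]
top cap [ 0.498  0.062 -0.   ] 0.66 [317. 260.]
top cap [ 0.618  0.062 -0.001] 0.62 [329. 197.]
top holder [ 0.523 -0.189  0.005] 0.65 [458. 269.]
top holder [ 0.499  0.061 -0.   ] 0.49 [318. 259.]
top small_cap [0.602 0.178 0.   ] 0.7 [266. 194.]
side cap [ 0.39   0.044 -0.002] 0.8 [273. 284.]
side cap [ 0.616  0.061 -0.002] 0.75 [394. 256.]
side holder [ 0.521 -0.189  0.004] 0.55 [387. 385.]
side small_cap [ 0.6    0.18  -0.002] 0.56 [368. 218.]
```

View pics/top1.png

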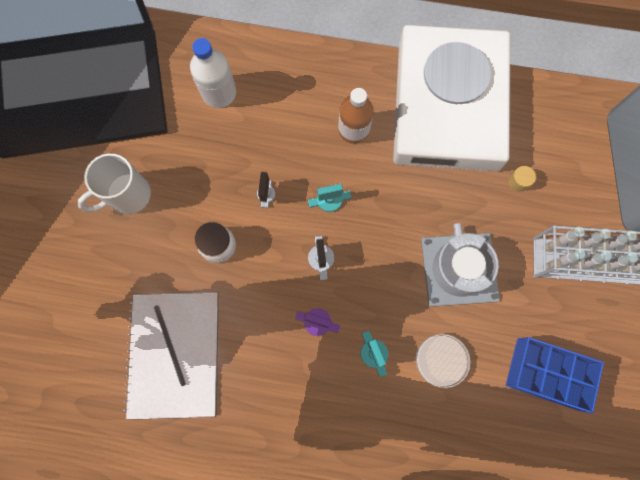

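View pics/side1.png

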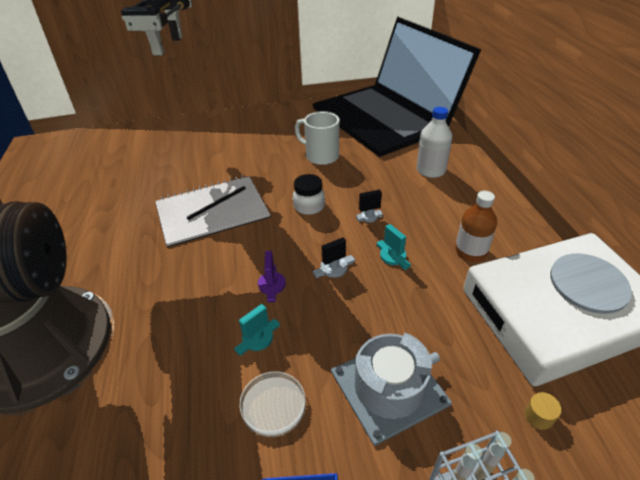

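The steel cap with the long lugs stands at top-image (321,258) and the small cap at (266,190). The holder is at (468,265). I'll zoom in to get the yaws.

Run:
```python
from h import *
im=cv2.imread("pics/top1.png")
a=im[220:300,281:361];b=im[220:320,418:518]
cv2.imwrite("pics/z1.png",np.hstack([cv2.resize(a,(400,400),interpolation=cv2.INTER_CUBIC),cv2.resize(b,(400,400),interpolation=cv2.INTER_CUBIC)]))
# black bar yaw
g=a.max(2)<45
n,l,st,c=cv2.connectedComponentsWithStats(g.astype(np.uint8))
i=1+np.argmax(st[1:,4]);print(st[i],c[i])
p=np.argwhere(l==i)[:,::-1]+[281,220]
w=np.array([ray("top",u,v,.062)[:2] for u,v in p]);m=w.mean(0);e=np.linalg.eigh(np.cov((w-m).T))
print(m,np.degrees(np.arctan2(e[1][1,1],e[1][0,1])),np.sqrt(e[0]*12))
print(np.round(arm.camera_info("top")["extrinsics"],3), np.round(arm.camera_info("wrist")["extrinsics"],3))
```

```text
Traceback (most recent call last):
ValueError: attempt to get argmax of an empty sequence
```

View pics/z1.png

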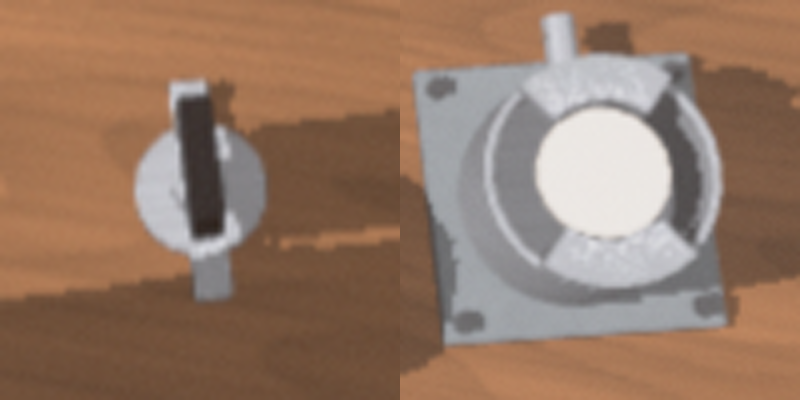

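Run:
```python
from h import *
def L(name,a,b,z):
    A,B=ray("top",*a,z),ray("top",*b,z);d=A-B
    print(name,np.round((A+B)/2,4),"len",round(np.hypot(*d[:2]),4),"yaw",round(np.degrees(np.arctan2(d[1],d[0])),1))
C=lambda x,y:(281+x/5,220+y/5)
H=lambda x,y:(418+(x-400)/4,220+y/4)
L("lugs",C(189,82),C(213,298),.008)
L("bar",C(195,96),C(207,236),.062)
L("jaws",H(594,54),H(626,288),.070)
L("foot1",H(415,72),H(445,345),.01)
L("foot2",H(690,55),H(725,325),.01)
L("diag",H(690,55),H(445,345),.01)
L("diag",H(415,72),H(725,325),.01)
L("plate",H(605,105),H(600,238),.064)
print(np.round(arm.camera_info("wrist")["extrinsics"],3))
```

```text
lugs [0.5002 0.0556 0.008 ] len 0.0798 yaw 16.2
bar [0.4974 0.0552 0.062 ] len 0.0487 yaw 14.8
jaws [ 0.5236 -0.1933  0.07  ] len 0.0997 yaw 14.2
foot1 [ 0.5075 -0.1319  0.01  ] len 0.1237 yaw 13.7
foot2 [ 0.5373 -0.2523  0.01  ] len 0.1225 yaw 13.2
diag [ 0.5222 -0.1925  0.01  ] len 0.1754 yaw -31.5
diag [ 0.5226 -0.1918  0.01  ] len 0.174 yaw 58.9
plate [ 0.5239 -0.1919  0.064 ] len 0.0572 yaw 4.5
[[-0.354 -0.904 -0.24   0.304]
 [-0.935  0.342  0.093  0.606]
 [-0.002  0.258 -0.966  0.384]
 [ 0.     0.     0.     1.   ]]
```

>>> {"api": "move_arm", "payload": {"increments": [{"dx": 0.0248,"dy": 0.0247,"jaw": 1},{"dx": 0.0248,"dy": 0.0247,"jaw": 1},{"dx": 0.0248,"dy": 0.0247,"jaw": 1},{"dx": 0.0248,"dy": 0.0247,"jaw": 1},{"dx": 0.0248,"dy": 0.0247,"jaw": 1},{"dx": 0.0248,"dy": 0.0247,"jaw": 1},{"dx": 0.0248,"dy": 0.0247,"jaw": 1},{"dx": 0.0248,"dy": 0.0247,"jaw": 1},{"dx": 0.0248,"dy": 0.0247,"jaw": 1},{"dx": 0.0248,"dy": 0.0247,"jaw": 1},{"dx": 0.0248,"dy": 0.0247,"jaw": 1},{"dx": 0.0248,"dy": 0.0247,"jaw": 1}]}}

```text
$.increments[0]: bad value
```

>>> {"api": "move_arm", "payload": {"increments": [{"dx": 0.0248,"dy": 0.0247},{"dx": 0.0248,"dy": 0.0247},{"dx": 0.0248,"dy": 0.0247},{"dx": 0.0248,"dy": 0.0247},{"dx": 0.0248,"dy": 0.0247},{"dx": 0.0248,"dy": 0.0247},{"twist": -0.12,"dz": 0.006},{"twist": -0.12,"dz": 0.006},{"twist": -0.12,"dz": 0.006},{"twist": -0.12,"dz": 0.006},{"twist": -0.12,"dz": 0.006},{"twist": -0.033}]}}

```text
$.increments[0]: bad value
```

Run:
```python
from h import *
s=arm.get_state();print(s["t"],s["eef_pos"],s["ee_rot"],s["width"],np.round(s["q"],3))
im=arm.grab_frame("wrist");cv2.imwrite("pics/w1.png",im)
for d in arm.pinpoint("wrist","cap")[:3]: print(np.round(d["position"],4),d["score"])
```

```text
0.4 [0.23955838 0.6309976  0.29201642] [ 3.14135985e+00 -4.44558330e-06 -3.62867825e-01] 0.08762851574654487 [ 1.496  0.359  0.012 -0.    -1.224 -0.288]
```

View pics/w1.png

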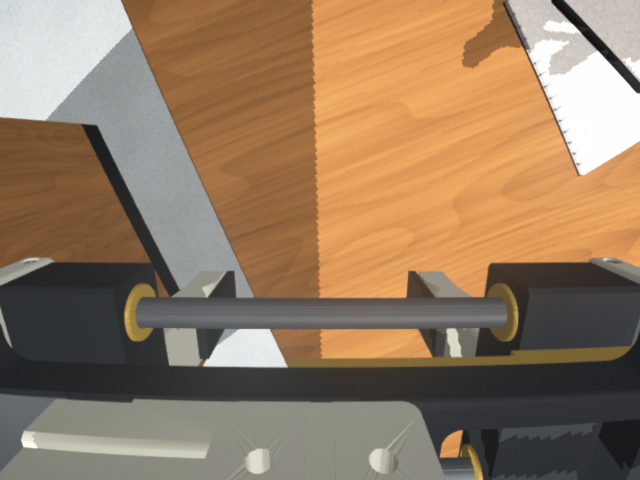

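The arm hasn't moved: the call was refused, probably because every row needs all of its fields. The wrist view shows the fingers at row 310, with a free view ahead of the tool.

>>> {"api": "move_arm", "payload": {"increments": [{"jaw": 1,"dx": 0.0248,"dy": 0.0247,"dz": 0,"twist": 0},{"jaw": 1,"dx": 0.0248,"dy": 0.0247,"dz": 0,"twist": 0},{"jaw": 1,"dx": 0.0248,"dy": 0.0247,"dz": 0,"twist": 0},{"jaw": 1,"dx": 0.0248,"dy": 0.0247,"dz": 0,"twist": 0},{"jaw": 1,"dx": 0.0248,"dy": 0.0247,"dz": 0,"twist": 0},{"jaw": 1,"dx": 0.0248,"dy": 0.0247,"dz": 0,"twist": 0},{"jaw": 1,"dx": 0.0248,"dy": 0.0247,"dz": 0,"twist": 0},{"jaw": 1,"dx": 0.0248,"dy": 0.0247,"dz": 0,"twist": 0},{"jaw": 1,"dx": 0.0248,"dy": 0.0247,"dz": 0,"twist": 0},{"jaw": 1,"dx": 0.0248,"dy": 0.0247,"dz": 0,"twist": 0},{"jaw": 1,"dx": 0.0248,"dy": 0.0247,"dz": 0,"twist": 0},{"jaw": 1,"dx": 0.0248,"dy": 0.0247,"dz": 0,"twist": 0}]}}

```text
t: 1.5
eef_pos: [0.4129, 0.2467, 0.2926]
ee_rot: [-3.141, -0.0, -0.362]
force: [0.7, 0.3, -0.8]
width: 0.0878
gripper_force: 0.0
```

>>> {"api": "move_arm", "payload": {"increments": [{"jaw": 1,"dx": 0.018,"dy": 0.0295,"dz": 0,"twist": 0},{"jaw": 1,"dx": 0.018,"dy": 0.0295,"dz": 0,"twist": 0},{"jaw": 1,"dx": 0.018,"dy": 0.0295,"dz": 0,"twist": 0},{"jaw": 1,"dx": 0.018,"dy": 0.0295,"dz": 0,"twist": 0},{"jaw": 1,"dx": 0.018,"dy": 0.0295,"dz": 0,"twist": 0},{"jaw": 1,"dx": 0.018,"dy": 0.0295,"dz": 0,"twist": 0},{"jaw": 1,"dx": 0,"dy": 0,"dz": 0.008,"twist": -0.12},{"jaw": 1,"dx": 0,"dy": 0,"dz": 0.008,"twist": -0.12},{"jaw": 1,"dx": 0,"dy": 0,"dz": 0.008,"twist": -0.12},{"jaw": 1,"dx": 0,"dy": 0,"dz": 0.008,"twist": -0.12},{"jaw": 1,"dx": 0,"dy": 0,"dz": 0.008,"twist": -0.12},{"jaw": 1,"dx": 0,"dy": 0,"dz": 0,"twist": -0.033}]}}

```text
t: 2.5
eef_pos: [0.45, 0.0441, 0.2509]
ee_rot: [-3.142, 0.002, 0.277]
force: [-0.7, -0.7, -0.2]
width: 0.0879
gripper_force: 0.0
```

Run:
```python
from h import *
arm.grab_frame("wrist")
s=arm.get_state();print(s["t"],s["eef_pos"],s["ee_rot"],s["width"],np.round(s["q"],3))
im=arm.grab_frame("wrist");cv2.imwrite("pics/w2.png",im)
for d in arm.pinpoint("wrist","cap")[:3]: print(np.round(d["position"],4),d["score"])
```

```text
2.55 [0.4503609  0.04424223 0.25155787] [3.14143801e+00 1.13557763e-03 2.75158869e-01] 0.08746415106791285 [ 0.535  0.019 -0.516 -0.    -1.037  1.311]
[0.6116 0.0646 0.0026] 0.93
[0.5048 0.059  0.0011] 0.71
[0.39   0.0415 0.    ] 0.63
```

View pics/w2.png

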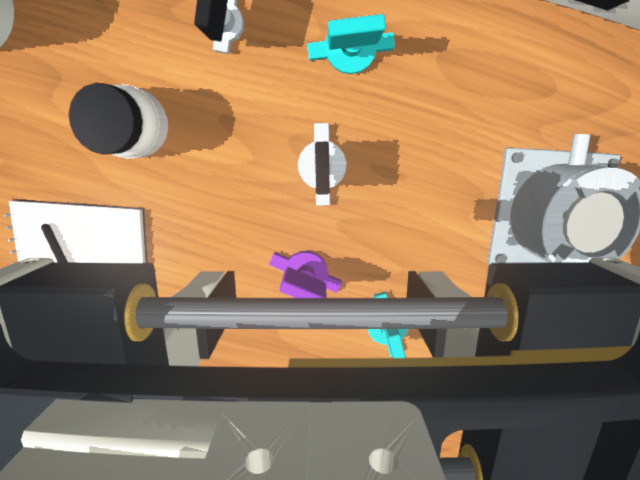

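The wrist image shows the steel cap at (322,165), with its lug tips at about (321,124) and (322,205). The pad line is at column 321, so the cap is well aligned.

Run:
```python
from h import *
im=cv2.imread("pics/w2.png")
s=arm.get_state();p=np.array(s["eef_pos"]);psi=s["ee_rot"][2]
A,B=ray("wrist",321,124,.008),ray("wrist",322.3,205,.008);d=A-B
print("lugs",(A+B)/2,np.hypot(*d[:2]),np.degrees(np.arctan2(d[1],d[0])))
sub=im[130:210,300:345]
n,l,st,c=cv2.connectedComponentsWithStats((sub.max(2)<70).astype(np.uint8));i=1+np.argmax(st[1:,4])
r=cv2.minAreaRect((np.argwhere(l==i)[:,::-1]+[300,130]).astype(np.float32));bx=cv2.boxPoints(r)
w=np.array([ray("wrist",*q,.060)[:2] for q in bx]);print(r,"bar",w.mean(0))
for k in (0,1):
    e=w[k+1]-w[k];print(np.hypot(*e),np.degrees(np.arctan2(e[1],e[0])))
c=(A+B)/2-p;print("psi",np.degrees(psi),"tool d",c[0]*np.cos(psi)+c[1]*np.sin(psi),c[0]*np.sin(psi)-c[1]*np.cos(psi))
```

```text
lugs [0.50173754 0.05838487 0.008     ] 0.07873127797721277 16.408347586434154
((323.59613037109375, 143.01922607421875), (5.099019527435303, 0.9805806875228882), 11.309932708740234) bar [0.52210191 0.06239952]
0.0007841321311609575 3.8215971728995393
0.004187814387046898 -85.53636828500632
psi 15.402342297062365 tool d 0.05279649638199599 0.00013384889169169856
```

>>> {"api": "move_arm", "payload": {"increments": [{"jaw": 1,"dx": 0.026,"dy": 0,"dz": 0,"twist": -0.01},{"jaw": 1,"dx": 0.026,"dy": 0,"dz": 0,"twist": 0},{"jaw": 1,"dx": 0,"dy": 0,"dz": 0.03,"twist": 0},{"jaw": 1,"dx": 0,"dy": 0,"dz": 0.03,"twist": 0},{"jaw": 1,"dx": 0,"dy": 0,"dz": 0.03,"twist": 0},{"jaw": 1,"dx": 0,"dy": 0,"dz": 0.03,"twist": 0},{"jaw": 1,"dx": 0,"dy": 0,"dz": 0.0205,"twist": 0},{"jaw": 1,"dx": 0,"dy": 0,"dz": 0.015,"twist": 0},{"jaw": 1,"dx": 0,"dy": 0,"dz": 0,"twist": 0},{"jaw": 1,"dx": 0,"dy": 0,"dz": 0,"twist": 0}]}}

```text
t: 3.48
eef_pos: [0.5009, 0.0586, 0.0966]
ee_rot: [3.141, 0.001, 0.279]
force: [-0.0, 0.0, 0.3]
width: 0.0875
gripper_force: 0.0
```

>>> {"api": "move_arm", "payload": {"increments": [{"jaw": -1,"dx": 0,"dy": 0,"dz": 0,"twist": 0},{"jaw": -1,"dx": 0,"dy": 0,"dz": 0,"twist": 0},{"jaw": -1,"dx": 0,"dy": 0,"dz": 0,"twist": 0},{"jaw": -1,"dx": 0,"dy": 0,"dz": 0,"twist": 0},{"jaw": -1,"dx": 0,"dy": 0,"dz": 0,"twist": 0},{"jaw": -1,"dx": 0,"dy": 0,"dz": 0,"twist": 0},{"jaw": -1,"dx": 0,"dy": 0,"dz": 0,"twist": 0},{"jaw": -1,"dx": 0,"dy": 0,"dz": 0,"twist": 0},{"jaw": -1,"dx": 0,"dy": 0,"dz": 0,"twist": 0},{"jaw": -1,"dx": 0,"dy": 0,"dz": 0,"twist": 0}], "force": 45}}

```text
t: 4.32
eef_pos: [0.5008, 0.0586, 0.0966]
ee_rot: [3.142, 0.0, 0.28]
force: [-0.2, 0.8, 0.4]
width: 0.0267
gripper_force: 0.0
```

>>> {"api": "move_arm", "payload": {"increments": [{"jaw": -1,"dx": 0,"dy": 0,"dz": 0,"twist": 0},{"jaw": -1,"dx": 0,"dy": 0,"dz": 0,"twist": 0},{"jaw": -1,"dx": 0,"dy": 0,"dz": 0,"twist": 0},{"jaw": -1,"dx": 0,"dy": 0,"dz": 0,"twist": 0},{"jaw": -1,"dx": 0,"dy": 0,"dz": 0,"twist": 0},{"jaw": -1,"dx": 0,"dy": 0,"dz": 0,"twist": 0}]}}

```text
t: 4.82
eef_pos: [0.5007, 0.0586, 0.0966]
ee_rot: [3.142, 0.0, 0.28]
force: [-0.0, -1.2, -1.8]
width: 0.0118
gripper_force: 45.0
```

>>> {"api": "move_arm", "payload": {"increments": [{"jaw": -1,"dx": 0,"dy": 0,"dz": -0.015,"twist": 0},{"jaw": -1,"dx": 0,"dy": 0,"dz": -0.035,"twist": 0},{"jaw": -1,"dx": 0,"dy": 0,"dz": -0.035,"twist": 0},{"jaw": -1,"dx": 0,"dy": 0,"dz": -0.035,"twist": 0},{"jaw": -1,"dx": 0,"dy": 0,"dz": -0.03,"twist": 0},{"jaw": -1,"dx": -0.0064,"dy": 0.0261,"dz": 0,"twist": 0},{"jaw": -1,"dx": -0.0064,"dy": 0.0261,"dz": 0,"twist": 0},{"jaw": -1,"dx": -0.0064,"dy": 0.0261,"dz": 0,"twist": 0},{"jaw": -1,"dx": -0.0064,"dy": 0.0261,"dz": 0,"twist": 0},{"jaw": -1,"dx": -0.0064,"dy": 0.0261,"dz": 0,"twist": 0},{"jaw": -1,"dx": -0.0064,"dy": 0.0261,"dz": 0,"twist": 0},{"jaw": -1,"dx": -0.0064,"dy": 0.0261,"dz": 0,"twist": 0}]}}

```text
t: 5.82
eef_pos: [0.5079, -0.1306, 0.2466]
ee_rot: [-3.141, 0.0, 0.28]
force: [0.6, 0.6, -0.5]
width: 0.0117
gripper_force: 45.0
```

>>> {"api": "move_arm", "payload": {"increments": [{"jaw": -1,"dx": 0,"dy": 0,"dz": 0,"twist": 0.115},{"jaw": -1,"dx": 0,"dy": 0,"dz": 0,"twist": 0.115},{"jaw": -1,"dx": 0,"dy": 0,"dz": 0,"twist": 0.115},{"jaw": -1,"dx": 0,"dy": 0,"dz": 0,"twist": 0.115},{"jaw": -1,"dx": 0,"dy": 0,"dz": 0,"twist": 0.115},{"jaw": -1,"dx": 0,"dy": 0,"dz": 0,"twist": 0.115},{"jaw": -1,"dx": 0,"dy": 0,"dz": 0,"twist": 0.115},{"jaw": -1,"dx": 0,"dy": 0,"dz": 0,"twist": 0.115},{"jaw": -1,"dx": 0,"dy": 0,"dz": 0,"twist": 0.115},{"jaw": -1,"dx": 0,"dy": 0,"dz": 0,"twist": 0.115},{"jaw": -1,"dx": 0,"dy": 0,"dz": 0,"twist": 0.115},{"jaw": -1,"dx": 0,"dy": 0,"dz": 0,"twist": 0.115}]}}

```text
t: 6.82
eef_pos: [0.508, -0.1293, 0.2464]
ee_rot: [3.141, 0.0, -1.106]
force: [0.3, 0.3, -1.0]
width: 0.0117
gripper_force: 45.0
```

>>> {"api": "move_arm", "payload": {"increments": [{"jaw": -1,"dx": 0,"dy": 0,"dz": 0,"twist": 0.115},{"jaw": -1,"dx": 0,"dy": 0,"dz": 0,"twist": 0.115},{"jaw": -1,"dx": 0,"dy": 0,"dz": 0,"twist": 0},{"jaw": -1,"dx": 0,"dy": 0,"dz": 0,"twist": 0}]}}

```text
t: 7.15
eef_pos: [0.5081, -0.1293, 0.2465]
ee_rot: [3.141, 0.0, -1.326]
force: [-0.7, -0.4, -1.0]
width: 0.0117
gripper_force: 45.0
```

Run:
```python
from h import *
s=arm.get_state();print(s["t"],s["eef_pos"],s["ee_rot"],s["width"],np.round(s["q"],3))
im=arm.grab_frame("wrist");cv2.imwrite("pics/w3.png",im)
im=arm.grab_frame("side");cv2.imwrite("pics/s3.png",im)
for d in arm.pinpoint("wrist","holder")[:2]: print(np.round(d["position"],4),d["score"])
```

```text
7.15 [ 0.50807129 -0.12927365  0.24646164] [ 3.14123403e+00  2.21244340e-04 -1.32623751e+00] 0.011682305716680223 [ 0.125  0.147 -0.384 -0.    -1.04   0.119]
[ 0.5273 -0.1948  0.0007] 0.68
```

View pics/w3.png

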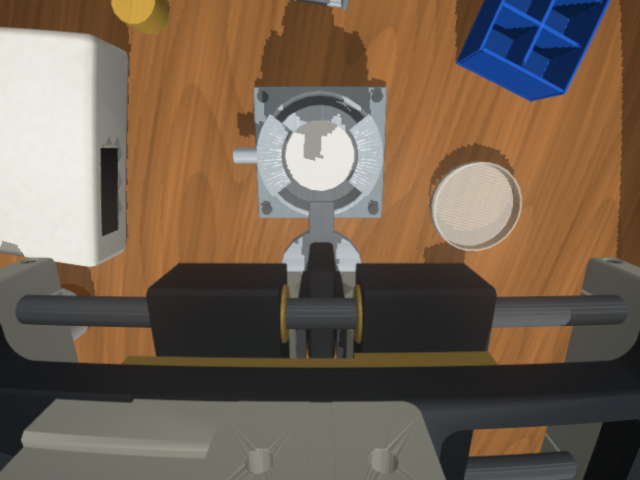

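The cap is held with its front lug tip at (321,202). The holder's plate centre is near (320,156), with the jaws at left and right as expected.

Run:
```python
from h import *
im=cv2.imread("pics/w3.png")
s=arm.get_state();p=np.array(s["eef_pos"])[:2];psi=s["ee_rot"][2]
X=np.array([np.cos(psi),np.sin(psi)]);Y=np.array([np.sin(psi),-np.cos(psi)])
def t(n,q,ref=p): d=q[:2]-ref;print(n,np.round(q[:2],4),"tool",np.round([d@X,d@Y],4))
t("lugtip",ray("wrist",321,202,.158));t("lugL",ray("wrist",309.5,205,.158));t("lugR",ray("wrist",333,205,.158))
g=im[110:200,280:362].astype(int)
hsv=cv2.cvtColor(im,cv2.COLOR_BGR2HSV)[110:200,280:362]
m=((g.min(2)>120)).astype(np.uint8);m=cv2.morphologyEx(m,cv2.MORPH_OPEN,np.ones((5,5)))
n,l,st,c=cv2.connectedComponentsWithStats(m);i=1+np.argmax(st[1:,4]);print(st[i]+[280,110,0,0,0])
t("plate l-r",(ray("wrist",285.5,156,.064)+ray("wrist",354.5,156,.064))/2)
t("plate t-b",(ray("wrist",320,121,.064)+ray("wrist",320,190,.064))/2)
t("jaws",(ray("wrist",257,155,.07)+ray("wrist",383.5,155,.07))/2)
F=[ray("wrist",*q,.01) for q in [(255,87),(386,87),(382,217),(259,217)]]
t("foot",sum(F)/4)
for a,b in [(0,1),(3,2)]:
    e=(F[a]-F[b])[:2];print(np.hypot(*e),np.degrees(np.arctan2(e[1],e[0])))
for a,b in [(0,3),(1,2)]:
    e=(F[a]-F[b])[:2];print(np.hypot(*e),np.degrees(np.arctan2(e[1],e[0]))+90)
h=sum(F)/4
a=im[75:235,220:430];cv2.imwrite("pics/w3z.png",cv2.resize(a,(787,600),interpolation=cv2.INTER_CUBIC))
```

```text
lugtip [ 0.5176 -0.1687] tool [0.0405 0.0003]
lugL [ 0.5233 -0.1656] tool [ 0.0388 -0.0059]
lugR [ 0.5109 -0.1687] tool [0.0389 0.0069]
[ 280  110   82   90 6086]
plate l-r [ 0.5239 -0.1901] tool [ 0.0628 -0.0006]
plate t-b [ 0.5239 -0.1899] tool [ 0.0625 -0.0006]
jaws [ 0.524  -0.1911] tool [ 0.0638 -0.0004]
foot [ 0.5237 -0.1903] tool [ 0.063  -0.0004]
0.12054724361893412 14.001646757465263
0.12338850327287398 14.035034220217947
0.12217894821545727 13.33638740415914
0.12210709934321448 14.66920801520294
```

View pics/w3z.png

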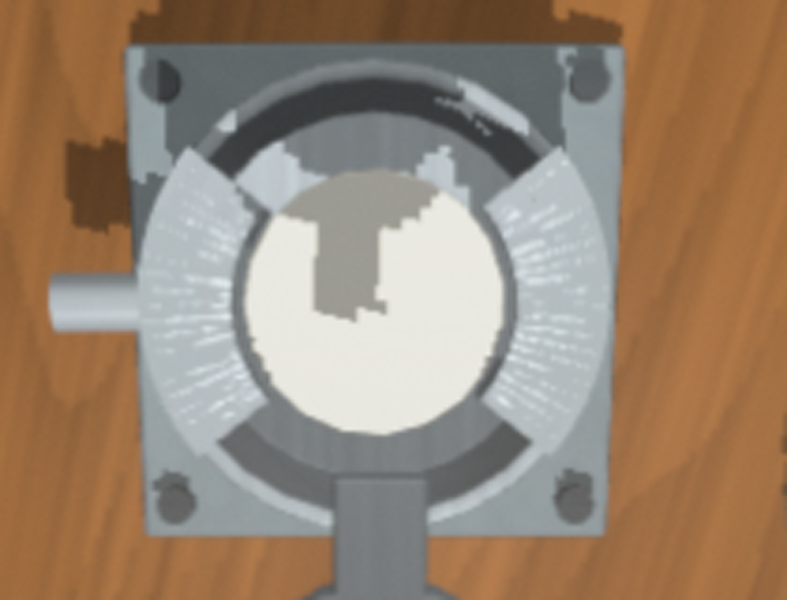

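The enlarged view shows the jaws symmetric about the lug, so the alignment is good.

>>> {"api": "move_arm", "payload": {"increments": [{"jaw": -1,"dx": 0.0215,"dy": -0.0007,"dz": 0,"twist": 0},{"jaw": -1,"dx": 0.021,"dy": 0,"dz": 0,"twist": 0},{"jaw": -1,"dx": 0.021,"dy": 0,"dz": 0,"twist": 0},{"jaw": -1,"dx": 0,"dy": 0,"dz": 0.025,"twist": 0},{"jaw": -1,"dx": 0,"dy": 0,"dz": 0.025,"twist": 0},{"jaw": -1,"dx": 0,"dy": 0,"dz": 0.015,"twist": 0},{"jaw": -1,"dx": 0,"dy": 0,"dz": 0.008,"twist": 0},{"jaw": -1,"dx": 0,"dy": 0,"dz": 0.006,"twist": 0},{"jaw": -1,"dx": 0,"dy": 0,"dz": 0.005,"twist": 0},{"jaw": -1,"dx": 0,"dy": 0,"dz": 0,"twist": 0}]}}

```text
t: 8.13
eef_pos: [0.5242, -0.1907, 0.1624]
ee_rot: [3.141, 0.0, -1.329]
force: [0.5, -0.5, -2.0]
width: 0.0119
gripper_force: 45.0
```

>>> {"api": "move_arm", "payload": {"increments": [{"jaw": -1,"dx": 0,"dy": 0,"dz": 0.004,"twist": 0},{"jaw": -1,"dx": 0,"dy": 0,"dz": 0.004,"twist": 0},{"jaw": -1,"dx": 0,"dy": 0,"dz": 0.004,"twist": 0},{"jaw": -1,"dx": 0,"dy": 0,"dz": 0.003,"twist": 0},{"jaw": -1,"dx": 0,"dy": 0,"dz": 0,"twist": 0},{"jaw": -1,"dx": 0,"dy": 0,"dz": 0,"twist": 0}]}}

```text
t: 8.63
eef_pos: [0.525, -0.1909, 0.1488]
ee_rot: [-3.14, -0.001, -1.329]
force: [-1.3, 0.9, 7.9]
width: 0.0116
gripper_force: 45.0
```

>>> {"api": "move_arm", "payload": {"increments": [{"jaw": -1,"dx": 0,"dy": 0,"dz": 0.0015,"twist": 0},{"jaw": -1,"dx": 0,"dy": 0,"dz": 0,"twist": 0.07},{"jaw": -1,"dx": 0,"dy": 0,"dz": 0,"twist": 0.1},{"jaw": -1,"dx": 0,"dy": 0,"dz": 0,"twist": 0.1},{"jaw": -1,"dx": 0,"dy": 0,"dz": 0,"twist": 0.1},{"jaw": -1,"dx": 0,"dy": 0,"dz": 0,"twist": 0.1},{"jaw": -1,"dx": 0,"dy": 0,"dz": 0,"twist": 0.1},{"jaw": -1,"dx": 0,"dy": 0,"dz": 0,"twist": 0}]}}

```text
t: 9.3
eef_pos: [0.5256, -0.1912, 0.1479]
ee_rot: [-3.138, 0.0, -1.905]
force: [0.1, -0.2, 9.2]
width: 0.0117
gripper_force: 45.0
```

>>> {"api": "move_arm", "payload": {"increments": [{"jaw": -1,"dx": 0,"dy": 0.0015,"dz": 0,"twist": 0.1},{"jaw": -1,"dx": 0,"dy": 0,"dz": 0,"twist": 0.1},{"jaw": -1,"dx": 0,"dy": 0,"dz": 0,"twist": 0.1},{"jaw": -1,"dx": 0,"dy": 0,"dz": 0,"twist": 0.1},{"jaw": -1,"dx": 0,"dy": 0,"dz": 0,"twist": 0.1},{"jaw": -1,"dx": 0,"dy": 0,"dz": 0,"twist": 0.1},{"jaw": -1,"dx": 0,"dy": 0,"dz": 0,"twist": 0.1},{"jaw": -1,"dx": 0,"dy": 0,"dz": 0,"twist": 0.1},{"jaw": -1,"dx": 0,"dy": 0,"dz": 0,"twist": 0.1},{"jaw": -1,"dx": 0,"dy": 0,"dz": 0,"twist": 0.092},{"jaw": -1,"dx": 0,"dy": 0,"dz": 0,"twist": 0},{"jaw": -1,"dx": 0,"dy": 0,"dz": 0,"twist": 0}]}}

```text
t: 10.3
eef_pos: [0.5242, -0.1906, 0.1479]
ee_rot: [-3.14, 0.004, -2.892]
force: [-0.5, -0.5, 8.6]
width: 0.012
gripper_force: 45.0
```

>>> {"api": "move_arm", "payload": {"increments": [{"jaw": -1,"dx": 0,"dy": 0,"dz": -0.002,"twist": 0},{"jaw": -1,"dx": 0,"dy": 0,"dz": -0.002,"twist": 0},{"jaw": -1,"dx": 0,"dy": 0,"dz": -0.002,"twist": 0},{"jaw": -1,"dx": 0,"dy": 0,"dz": -0.001,"twist": 0},{"jaw": -1,"dx": 0,"dy": 0,"dz": 0,"twist": 0},{"jaw": -1,"dx": 0,"dy": 0,"dz": 0,"twist": 0}]}}

```text
t: 10.8
eef_pos: [0.5241, -0.1905, 0.1542]
ee_rot: [-3.14, 0.003, -2.891]
force: [1.8, -1.3, 5.6]
width: 0.0116
gripper_force: 45.0
```

>>> {"api": "move_arm", "payload": {"increments": [{"jaw": -0.4,"dx": 0,"dy": 0,"dz": 0,"twist": 0},{"jaw": -0.4,"dx": 0,"dy": 0,"dz": 0,"twist": 0},{"jaw": 0,"dx": 0,"dy": 0,"dz": 0,"twist": 0},{"jaw": 0,"dx": 0,"dy": 0,"dz": 0,"twist": 0},{"jaw": 0,"dx": 0,"dy": 0,"dz": 0,"twist": 0},{"jaw": 0,"dx": 0,"dy": 0,"dz": 0,"twist": 0},{"jaw": 0,"dx": 0,"dy": 0,"dz": 0,"twist": 0},{"jaw": 0,"dx": 0,"dy": 0,"dz": 0,"twist": 0}]}}

```text
t: 11.47
eef_pos: [0.5226, -0.1903, 0.1531]
ee_rot: [3.142, -0.0, -2.892]
force: [-0.2, -0.9, -0.6]
width: 0.0437
gripper_force: 0.0
```

>>> {"api": "move_arm", "payload": {"increments": [{"jaw": 0,"dx": 0,"dy": 0,"dz": -0.015,"twist": 0},{"jaw": 0,"dx": 0,"dy": 0,"dz": -0.03,"twist": 0},{"jaw": 0,"dx": 0,"dy": 0,"dz": -0.03,"twist": 0},{"jaw": 0,"dx": 0,"dy": 0,"dz": -0.03,"twist": 0},{"jaw": 0,"dx": -0.035,"dy": 0,"dz": 0,"twist": 0},{"jaw": 0,"dx": -0.035,"dy": 0,"dz": 0,"twist": 0},{"jaw": 0,"dx": 0,"dy": 0,"dz": 0,"twist": 0},{"jaw": 0,"dx": 0,"dy": 0,"dz": 0,"twist": 0}]}}

```text
t: 12.13
eef_pos: [0.5916, -0.1725, 0.2574]
ee_rot: [3.141, -0.001, -2.891]
force: [-0.7, -0.8, -0.7]
width: 0.0438
gripper_force: 0.0
```

Run:
```python
from h import *
a=arm.grab_frame("wrist");b=arm.grab_frame("side")
b=cv2.resize(b[310:460,310:470],(480,450),interpolation=cv2.INTER_CUBIC)
a=cv2.resize(a,(600,450))[:, 140:460]
cv2.imwrite("pics/f.png",np.hstack([a,b]))
for c in ("wrist","side"):
    for d in arm.pinpoint(c,"cap")[:3]: print(c,np.round(d["position"],4),d["score"])
```

```text
wrist [ 0.3546 -0.0624  0.0039] 0.88
wrist [ 0.3864  0.0422 -0.0029] 0.7
wrist [ 0.5249 -0.1895  0.0584] 0.57
side [ 0.3518 -0.0614 -0.003 ] 0.86
side [ 0.614   0.0596 -0.0008] 0.66
side [ 0.5239 -0.1887  0.057 ] 0.58
```

View pics/f.png

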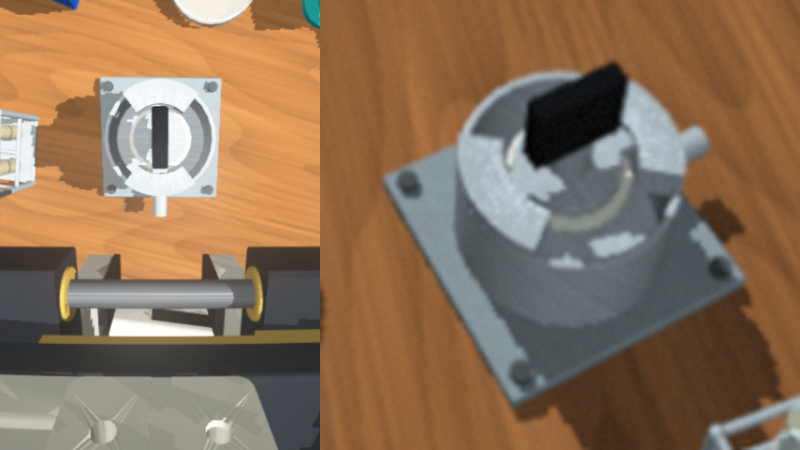

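In the final picture the cap sits level in the holder. Its bar lines up with the jaws at (160,137) and its lugs are under them. The underside reads about 58 mm and the gripper is clear.

```bash
python3 -c "
from station import arm
print(arm.job_done())"
```

```text
the job is handed in; nothing more can be done
None
```

The long-lug cap is locked in the holder with its lugs under the jaws and its underside at about 58 mm; I left the small cap alone and handed the job in with the gripper clear, but the hand-in gave no verdict.

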